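# Put the mixed-up lab glassware back on its own coasters

## Robot

A 6-joint arm with a two-finger parallel gripper is mounted at the origin on a cart in front of the work surface, level with it; the furniture and walls round the work are solid. World frame = base frame: x ahead of the robot, y to its left, z up, the work surface at z = 0. Lengths are in mm, angles in rad, forces in N, time in s.
With the tool pointing down it reaches from about 300 to 750 mm from the base axis. Payload 8.5 kg.
Tool frame: the origin (TCP) lies midway between the tips of the shut fingers; the grasp point (between the pads) lies 19 mm behind it (hold_point_z is the distance from the TCP to the grasp point, in mm); z points along the fingers, y is the line along which they close (so a half turn about z gives the same grasp; the last joint's range is limited). The gripper opens to 85 mm and grips with 20 to 120 N. Pads are 22 mm wide; open, the fingers measure 114 mm over their backs; the gripper's body (76 mm by 85 mm) begins 54 mm behind the grasp point. The pads swing forward as they close: fully open they stand 13 mm farther back than shut.
Start: joints at [-1.355, 0.381, 1.297, -0, 1.464, -0.215], TCP at [229.671, -499.732, 231.322] pointing down, gripper open.
Joint ranges: [-3.11, 3.11], [-0.89, 2.33], [0.22, 2.48], [-1.42, 4.56], [0.17, 2.85], [-2.88, 2.88]. Speed limits (rad/s): [2.39, 2.39, 3.14, 3.14, 3.14, 3.14].

## Interface

Orientations are given as a unit quaternion [x, y, z, w].
In Python, from rig import * gives the robot as it stands.
- The arm moves only by the shell command python3 -m creep 'ROWS' [OPENING] [FORCE]. ROWS is JSON, a list that holds one entry, the list of rows, each a list of 6 numbers: the shift along the tool's x, y, z in cm, then the turn, a rotation vector about the tool's x, y, z in degrees. A call has 1 to 8 rows; each row shifts and turns the commanded pose from where the row before left it, along the tool's axes as they then stand; what a row does not reach is not made up. A row lasts 1/10 s, in which the tool goes at most 50 mm and 8.59 degrees, less where a joint would pass 70% of its speed; a pose out of reach is approached as far as the arm can. A call with a gripper value outside its range is refused whole. OPENING is the closure, from 0 (fully open) to 1 (shut), set as the call begins (- or left out, the last holds). The fingers move at their own pace and stop on an object; FORCE is the grip in N (left out, the last holds). Time passes only in rows, so rows that do not move let the fingers close. It gives the time, the measured TCP pose, the force, the opening and the grip force at its end, in the units of the state.
- get_state(): the state, without advancing time (a new reading comes with each control period).
- capture(name): name is "side" or "top"; returns (picture, depth): 384x512x3 uint8, red, green, blue; 384x512 float32, mm along the optical axis (not along the pixel's ray), 0 where there is no reading.
- camera_model(name): a dict with "vertical_fov" (degrees; the focal length in pixels is half the picture's height over the tangent of half this angle, whatever the lens; pixels are square), "cx", "cy" (the principal point, pixels), "k1" (the pictures are not rectified: a ray, as slopes to the right and down, at radius r is drawn at 1 + k1 r^2 times it, then the intrinsics apply), "view" (4x4, takes a point from world to camera coordinates). Camera axes: x right, y up, looking along -z (the intrinsics and any distortion apply to the point x, -y, -z); pixel columns grow to the right and rows downward; lengths in mm; the calibration is good to about 2 mm. A picture is of the moment at which its call begins. camera_model takes no time and is no camera call.
- finish_job(): hands the job in; it is judged then, once.
The state is a dict: "time": time; "joint_pos": joint angles; "joint_velocities": joint speeds; "effort": joint torques, N m; "tool_pos": TCP position; "orientation": TCP orientation; "ft_force": force on the tool from outside, world axes, zero at the start; "moment": the same for the moment, N m; "width": finger opening in mm; "grip_force": force on a finger pad.
Only numpy, scipy, OpenCV 4.12 (cv2) and the standard library are available. Lean on these libraries where they do the work, as an engineer would, in place of code of your own. Each camera call takes 0.05 s, during which the arm holds its last target. There are 200 camera calls.

## Task

The glassware has been put back on the wrong coasters: the amber dropper bottle belongs on the yellow coaster, the grey bottle on the white one, the clear reagent bottle on the green one and the small beaker on the red one. Put each of the four upright in the middle of its own coaster, using the spare black coaster or another free spot on the way, and let go. Never tip any of them over, and leave the wash bottle standing where it is.

Things in the scene. Friction and masses are not known exactly. Their poses are not given: they have to be found in the camera images.
- amber_bottle: small amber glass dropper bottle with a black cap and a red rubber bulb, one solid piece; body 41 mm in diameter up to 50 mm above its base, then a rounded shoulder up to 59 mm; black cap 26 mm in diameter from 59 to 75 mm; red bulb 15 mm in diameter from 75 mm up to the top at 109 mm; about 80 g; easiest gripped from above at the cap. Origin: centre of its underside, z axis up
- grey_bottle: slate-grey glass bottle, 37 mm in diameter, 78 mm tall (grip the body across its diameter), about 80 g. Origin: centre of its underside, z axis up
- clear_bottle: colourless clear glass reagent bottle, 52 mm in diameter, 86 mm tall, the largest of the four (grip the body across its diameter), about 120 g. Origin: centre of its underside, z axis up
- beaker: small colourless clear glass beaker, open on top, with a small spout, 37 mm in diameter, 53 mm tall, the lowest of the four (grip it across the outside), about 40 g. Origin: centre of its underside, z axis up
- wash_bottle: plastic wash bottle with a red cap and a bent spout, 59 x 94 mm (with the spout), 166 mm tall, standing loose at the right of the work; a bystander. Origin: centre of its underside, z axis up
- yellow_coaster: yellow round coaster fixed to the bench, a flat disc 90 mm in diameter and 4 mm thick with a thin grey ring printed round its centre; home of the amber bottle. Origin: centre of its underside, on the bench top, z axis up
- white_coaster: white round coaster fixed to the bench, a flat disc 90 mm in diameter and 4 mm thick with a thin grey ring printed round its centre; home of the grey bottle. Origin: centre of its underside, on the bench top, z axis up
- green_coaster: green round coaster fixed to the bench, a flat disc 90 mm in diameter and 4 mm thick with a thin grey ring printed round its centre; home of the clear bottle. Origin: centre of its underside, on the bench top, z axis up
- red_coaster: red round coaster fixed to the bench, a flat disc 90 mm in diameter and 4 mm thick with a thin grey ring printed round its centre; home of the beaker. Origin: centre of its underside, on the bench top, z axis up
- black_coaster: black round coaster fixed to the bench, a flat disc 90 mm in diameter and 4 mm thick with a thin grey ring printed round its centre; spare: empty at the start, a free spot for use on the way. Origin: centre of its underside, on the bench top, z axis up

How it is judged (in metres and radians):
At the end, for the whole second after the job is handed in: Each of the four stands upright (within 0.1 rad) and at rest on top of its own coaster, its centre within 15 mm of the coaster's centre: amber bottle on yellow, grey bottle on white, clear bottle on green, beaker on red. The wash bottle is within 25 mm of where it was (horizontal distance between amber_bottle and yellow_coaster below 0.015 m and z of amber_bottle in the frame of yellow_coaster between 0 and 0.009 m and angle between each of amber_bottle, grey_bottle, clear_bottle, beaker's own z axis and vertical below 0.1 rad and linear speed of each of amber_bottle, grey_bottle, clear_bottle, beaker below 0.02 m/s and horizontal distance between grey_bottle and white_coaster below 0.015 m and z of grey_bottle in the frame of white_coaster between 0 and 0.009 m and horizontal distance between clear_bottle and green_coaster below 0.015 m and z of clear_bottle in the frame of green_coaster between 0 and 0.009 m and horizontal distance between beaker and red_coaster below 0.015 m and z of beaker in the frame of red_coaster between 0 and 0.009 m and distance of wash_bottle from where it was at the start of the episode below 0.025 m); the robot touches nothing.
It fails at once if one of the four pieces of glassware is tipped by more than 0.6 rad (angle between any of amber_bottle, grey_bottle, clear_bottle, beaker's own z axis and vertical above 0.6 rad).
It fails at once if the wash bottle is moved by more than 25 mm or tipped over (distance of wash_bottle from where it was at the start of the episode above 0.025 m or angle between wash_bottle's own z axis and vertical above 0.4 rad).
It also fails if it takes over 128 s, if anything falls off the work surface, if the arm or the gripper's body presses on something with over 40 N, if the wrist force passes 120 N, or if a joint passes its speed limit or range.

## Working session

There is one attempt and no reset: what is moved stays moved. The work goes in short steps, Python scripts to look and compute and a shell command to move; the robot and the scene stay as the last step left them, time stands still between calls to the robot, and variables do not carry over. Pictures are saved under pics/ and viewed, at most 14 in all, crops included, and the job is handed in when it is done.

```bash
mkdir -p pics; ls
python3 - <<'E'
from rig import *
import cv2
for n in("top","side"):
    p,d=capture(n); cv2.imwrite(f"pics/{n}0.png",cv2.resize(p[:,:,::-1],(800,600),interpolation=cv2.INTER_CUBIC))
    import numpy as np
    np.savez(f"{n}0.npz",p=p,d=d); print(camera_model(n))
s=get_state();print(s)
E
```

```text
pics
{'vertical_fov': 47.699961289662625, 'cx': 256.74933161853806, 'cy': 193.10623400305727, 'k1': -0.07833693539788086, 'view': array([[ 1.98739280e-02, -9.99783459e-01, -6.16944450e-03,
         1.11707313e+02],
       [ 9.95177708e-01,  1.91887871e-02,  9.61931343e-02,
        -5.29909432e+02],
       [-9.60539204e-02, -8.05142907e-03,  9.95343568e-01,
        -1.01492162e+03],
       [ 0.00000000e+00,  0.00000000e+00,  0.00000000e+00,
         1.00000000e+00]])}
{'vertical_fov': 55.12680049957264, 'cx': 256.9817583210844, 'cy': 186.75809774433935, 'k1': 0.03771832379452906, 'view': array([[-8.78550276e-01, -4.77642700e-01,  2.61988809e-03,
         5.13314739e+02],
       [ 3.18993902e-01, -5.82640086e-01,  7.47511485e-01,
        -1.22506445e+02],
       [-3.55516952e-01,  6.57562150e-01,  6.64243717e-01,
        -7.71967328e+02],
       [ 0.00000000e+00,  0.00000000e+00,  0.00000000e+00,
         1.00000000e+00]])}
{'time': 0.1, 'joint_pos': array([-1.35529788e+00,  3.81134213e-01,  1.29817303e+00, -4.28595644e-06,
        1.46358850e+00, -2.15315361e-01]), 'joint_velocities': array([-0.0004763 , -0.00128632, -0.00223873,  0.0004403 ,  0.00185058,
       -0.00072992]), 'effort': array([ 3.03298795e-03, -4.49221623e+01, -2.31655455e+01, -1.98229800e-04,
        3.63080188e-03, -4.30269222e-05]), 'tool_pos': array([ 229.61736529, -499.48656661,  230.77453894]), 'orientation': array([ 9.76889245e-01,  2.13745127e-01, -2.19016943e-06, -6.51544264e-04]), 'ft_force': array([ 0.08253671,  0.40195304, -0.27181174]), 'moment': array([ 0.0305813 , -0.00399241,  0.00415481]), 'grip_force': 0.0, 'width': 85.76336621336864}
```

View pics/top0.png

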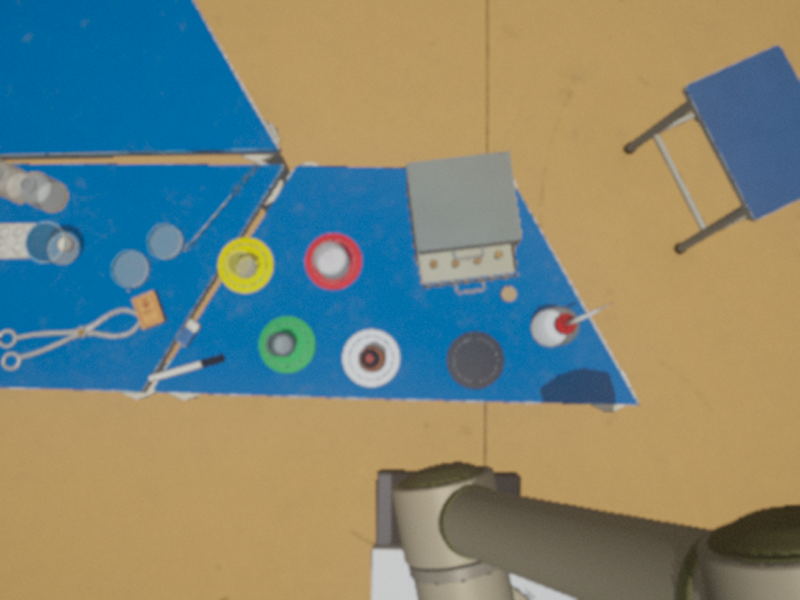

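View pics/side0.png

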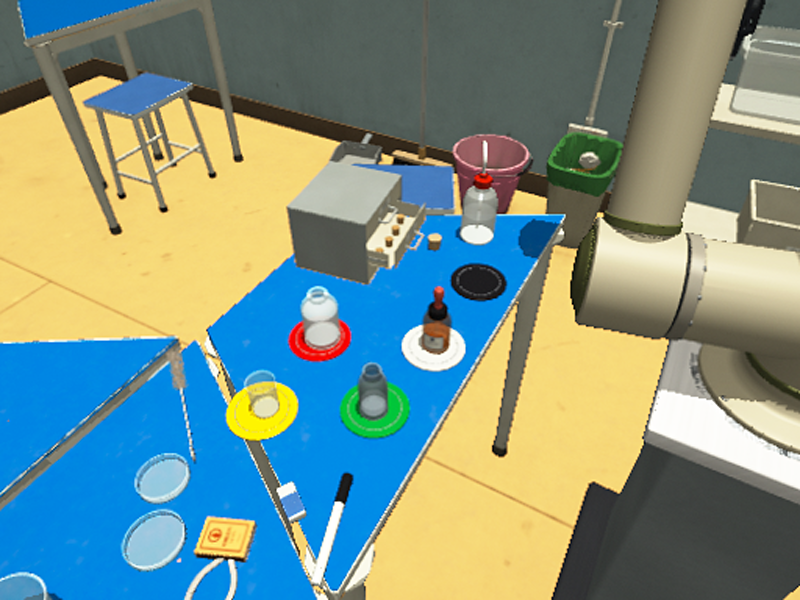

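The pictures show the beaker on yellow, the clear bottle on red, the grey bottle on green and the amber bottle on white, with black empty. This is a single 4-cycle. Next I measure the coasters and look closer at the glassware.

```bash
cat > h.py <<'E'
import numpy as np, cv2
from rig import *
def K(m):
    f=192/np.tan(np.radians(m["vertical_fov"]/2)); return f
def world(n,u,v,z):
    "pixel (native) + world height -> xy"
    m=camera_model(n); f=K(m); a=np.array([(u-m["cx"])/f,(v-m["cy"])/f]); b=a.copy()
    for _ in range(20): b=a/(1+m["k1"]*(b@b))
    V=np.array(m["view"]); R=V[:3,:3]; c=-R.T@V[:3,3]; d=R.T@np.array([b[0],-b[1],-1])
    return (c+d*(z-c[2])/d[2])[:2]
def pix(n,P):
    m=camera_model(n); V=np.array(m["view"]); q=V[:3,:3]@np.array(P,float)+V[:3,3]
    b=np.array([q[0],-q[1]])/-q[2]; b=b*(1+m["k1"]*(b@b)); return b*K(m)+[m["cx"],m["cy"]]
E
python3 - <<'E'
from h import *
C={}
seeds={"top":dict(yellow=(245,265),red=(333,261),green=(287,344),white=(371,357),black=(475,360)),
"side":dict(yellow=(262,410),red=(320,339),green=(375,408),white=(433,346),black=(478,281))}
for n in seeds:
    p=np.load(n+"0.npz")["p"]; h,s,v=[c.astype(int) for c in cv2.split(cv2.cvtColor(p,cv2.COLOR_RGB2HSV))]
    M=dict(yellow=(abs(h-29)<6)&(s>170)&(v>150),red=((h<6)|(h>172))&(s>150)&(v>100),green=(abs(h-65)<18)&(s>110),white=(s<70)&(v>150),black=(v<80))
    for k,(x,y) in seeds[n].items():
        x,y=x*.64,y*.64; m=M[k].astype(np.uint8); r=np.zeros_like(m); cv2.circle(r,(int(x),int(y)),30,1,-1); m*=r
        N,L,S,_=cv2.connectedComponentsWithStats(m); i=1+np.argmax(S[1:,4]); 
        pts=np.argwhere(L==i)[:,::-1].astype(np.float32)
        hull=cv2.convexHull(pts)[:,0]
        W=np.array([world(n,a,b,4) for a,b in hull]).astype(np.float32)
        c,r=cv2.minEnclosingCircle(W); 
        A=np.c_[2*W,np.ones(len(W))]; q=np.linalg.lstsq(A,(W**2).sum(1),rcond=None)[0]
        print(n,k,"circ",np.round(c,1),round(r,1),"fit",np.round(q[:2],1),round(float(np.sqrt(q[2]+q[0]**2+q[1]**2)),1))
a=np.load("side0.npz")["p"][170:300,130:320]; b=np.load("top0.npz")["p"][140:260,130:350]
cv2.imwrite("pics/sc.png",cv2.resize(a[:,:,::-1],None,fx=4,fy=4,interpolation=cv2.INTER_CUBIC))
cv2.imwrite("pics/tc.png",cv2.resize(b[:,:,::-1],None,fx=3.6,fy=3.6,interpolation=cv2.INTER_CUBIC))
E
```

```text
top yellow circ [585.2 371.8] 42.6 fit [584.8 371.4] 41.7
top red circ [593.1 231.4] 42.6 fit [593.  231.5] 42.1
top green circ [460.1 300.1] 43.9 fit [460.1 300.1] 43.5
top white circ [441.8 168.2] 45.8 fit [442.  168.2] 45.4Traceback (most recent call last):
  File "<stdin>", line 10, in <module>
    return _wrapfunc(a, 'argmax', axis=axis, out=out, **kwds)
    return bound(*args, **kwds)
ValueError: attempt to get argmax of an empty sequence
```

Run:
```python
from h import *
seeds={"top":dict(black=(475,360)),
"side":dict(yellow=(262,410),red=(320,339),green=(375,408),white=(433,346),black=(478,281))}
for n in seeds:
    p=np.load(n+"0.npz")["p"]; h,s,v=[c.astype(int) for c in cv2.split(cv2.cvtColor(p,cv2.COLOR_RGB2HSV))]
    M=dict(yellow=(abs(h-29)<6)&(s>150)&(v>130),red=((h<6)|(h>172))&(s>150)&(v>100),green=(abs(h-65)<18)&(s>110),white=(s<70)&(v>150),black=(s<120)&(v<130))
    for k,(x,y) in seeds[n].items():
        x,y=x*.64,y*.64; m=M[k].astype(np.uint8); r=np.zeros_like(m); cv2.circle(r,(int(x),int(y)),30,1,-1); m*=r
        N,L,S,_=cv2.connectedComponentsWithStats(m)
        if N<2: print(n,k,"none",p[int(y),int(x)]); continue
        i=1+np.argmax(S[1:,4]); pts=np.argwhere(L==i)[:,::-1].astype(np.float32)
        hull=cv2.convexHull(pts)[:,0]
        W=np.array([world(n,a,b,4) for a,b in hull]).astype(np.float32)
        c,r=cv2.minEnclosingCircle(W); 
        print(n,k,"circ",np.round(c,1),round(r,1))
a=np.load("side0.npz")["p"][170:300,130:320]; b=np.load("top0.npz")["p"][140:260,130:350]
cv2.imwrite("pics/sc.png",cv2.resize(a[:,:,::-1],None,fx=4,fy=4,interpolation=cv2.INTER_CUBIC))
cv2.imwrite("pics/tc.png",cv2.resize(b[:,:,::-1],None,fx=3.6,fy=3.6,interpolation=cv2.INTER_CUBIC))
```

```text
top black circ [441.5   6.4] 44.0
side yellow circ [585.2 371.2] 44.9
side red circ [593.3 232.3] 44.5
side green circ [460.5 300.2] 44.8
side white circ [442.4 168.4] 45.7
side black circ [441.3   7.4] 43.8
```

View pics/sc.png

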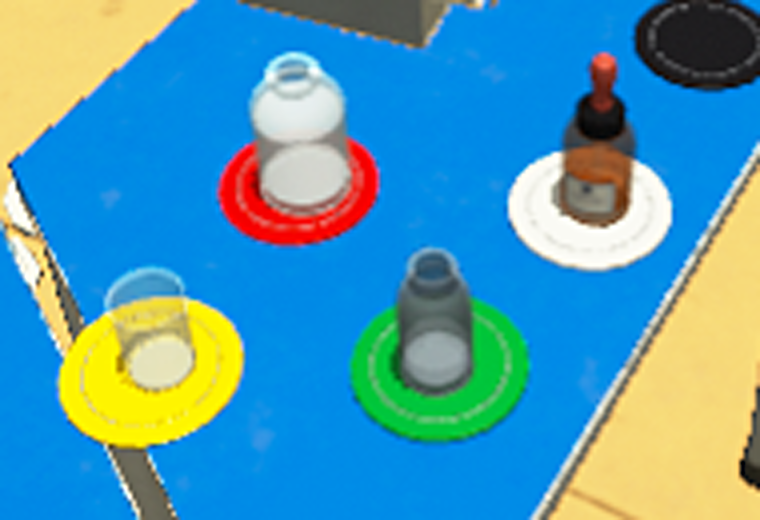

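View pics/tc.png

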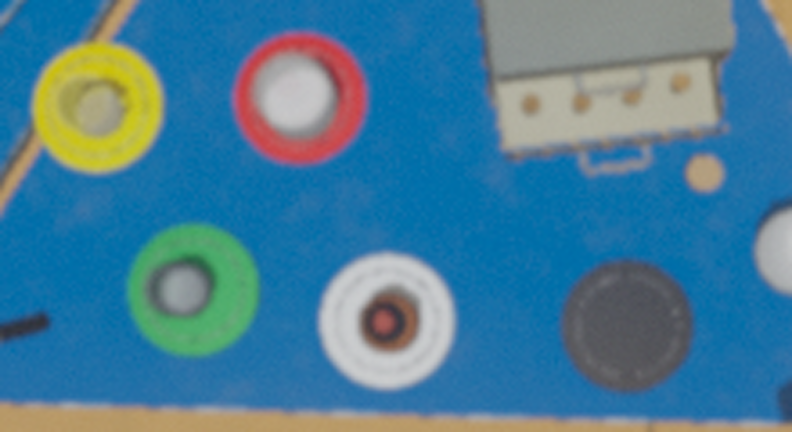

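Crop pixels read: in the side view, amber bulb tip (603,57) and base bottom (597,228); grey rim (434,262) and base bottom (436,394); clear rim (293,68) and base bottom (304,214); beaker rim (147,287) and base bottom (160,391). In the top view, amber bulb is at (386,322).

Run:
```python
from h import *
s=lambda x,y,z:np.round(world("side",130+(x+.5)/4-.5,170+(y+.5)/4-.5,z),1)
t=lambda x,y,z:np.round(world("top",130+(x+.5)/3.6-.5,140+(y+.5)/3.6-.5,z),1)
m=np.array(camera_model("side")["view"]); c=-m[:3,:3].T@m[:3,3]
def front(x,y,r):
    q=s(x,y,4); d=q-c[:2]; return np.round(q+d/np.linalg.norm(d)*r,1)
print("amber",s(603,60,110),front(597,228,20.5),t(386,322,108))
print("grey",s(434,266,82),s(434,250,82),front(436,394,18.5),t(185,289,8))
print("clear",s(293,72,90),front(304,214,26),t(296,95,8),t(296,95,60))
print("beaker",s(147,288,57),front(160,391,18.5),t(100,107,6))
s0=get_state();from scipy.spatial.transform import Rotation as R
print(R.from_quat(s0["orientation"]).as_matrix().round(3))
w=t(760,250,50);print("wash",w, np.round(world("top",553*.64,327*.64,80)))
```

```text
amber [440.9 164.8] [439.7 161.9] [439.7 163.4]
grey [459.4 303.3] [464.4 294.9] [463.2 301.1] [460.3 305.1]
clear [588.1 230.3] [594.5 228.8] [594.1 233.8] [585.8 227.9]
beaker [584.2 362.3] [586.8 367.6] [583.7 368.7]
[[ 0.909  0.418 -0.   ]
 [ 0.418 -0.909  0.001]
 [ 0.    -0.001 -1.   ]]
wash [491.6 -75.1] [ 490. -100.]
```

```bash
python3 -m creep '[[[0,0,0,0,0,8.2],[0,0,0,0,0,8.2],[0,0,0,0,0,8.3],[1.5,-4.7,0,0,0,0],[1.5,-4.7,0,0,0,0],[1.5,-4.7,0,0,0,0],[1.5,-4.7,0,0,0,0],[0,0,0,0,0,0]]]' 0 30
```

```text
time: 0.9
tool_pos: [290.5, -306.9, 231.4]
orientation: [1.0, 0.002, -0.0, -0.001]
ft_force: [-0.3, -0.3, -0.6]
width: 85.4
grip_force: 0.0
```

```bash
python3 -m creep '[[[1.5,-4.7,0,0,0,0],[1.5,-4.7,0,0,0,0],[1.5,-4.7,0,0,0,0],[1.5,-4.7,0,0,0,0],[1.5,-4.7,0,0,0,0],[1.5,-4.7,0,0,0,0],[1.5,-4.7,0,0,0,0],[1.5,-4.7,0,0,0,0]]]' && python3 -m creep '[[[1.5,-4.7,0,0,0,0],[1.5,-4.7,0,0,0,0],[0,0,2,0,0,0],[0,0,2,0,0,0],[0,0,0,0,0,0],[0,0,0,0,0,0]]]'
```

```text
time: 1.7
tool_pos: [410.2, 66.1, 231.3]
orientation: [1.0, -0.0, 0.0, 0.0]
ft_force: [-0.3, -1.2, -0.4]
width: 85.7
grip_force: 0.0
time: 2.3
tool_pos: [440.2, 158.0, 191.6]
orientation: [1.0, -0.0, -0.0, 0.0]
ft_force: [0.5, -0.7, 0.0]
width: 85.2
grip_force: 0.0
```

```bash
python3 -m creep '[[[0,-0.55,2,0,0,0],[0,0,3,0,0,0],[0,0,3,0,0,0],[0,0,2.5,0,0,0],[0,0,1.5,0,0,0],[0,0,0.85,0,0,0],[0,0,0,0,0,0],[0,0,0,0,0,0]]]' && python3 -m creep '[[[0,0,0,0,0,0],[0,0,0,0,0,0],[0,0,0,0,0,0],[0,0,0,0,0,0],[0,0,0,0,0,0],[0,0,0,0,0,0],[0,0,0,0,0,0],[0,0,0,0,0,0]]]' 1 30
```

```text
time: 3.1
tool_pos: [440.6, 163.6, 63.8]
orientation: [1.0, -0.0, 0.001, -0.0]
ft_force: [-0.2, 0.8, 0.3]
width: 85.4
grip_force: 0.0
time: 3.9
tool_pos: [440.1, 163.7, 63.4]
orientation: [1.0, -0.0, 0.001, 0.0]
ft_force: [-1.0, -0.4, 6.5]
width: 24.7
grip_force: 45.5
```

```bash
python3 -m creep '[[[0,0,0,0,0,0],[0,0,-0.5,0,0,0],[0,0,-1.5,0,0,0],[0,0,-1.5,0,0,0],[0,0,0,0,0,0],[0,0,0,0,0,0]]]'
python3 - <<'E'
from h import *
p,d=capture("side"); cv2.imwrite("pics/a1.png",cv2.resize(p[130:290,200:400,::-1],None,fx=3.5,fy=3.5,interpolation=cv2.INTER_CUBIC))
E
```

```text
time: 4.5
tool_pos: [439.7, 163.7, 97.6]
orientation: [1.0, -0.0, 0.0, -0.0]
ft_force: [0.1, 0.2, -1.5]
width: 24.6
grip_force: 44.3
```

View pics/a1.png

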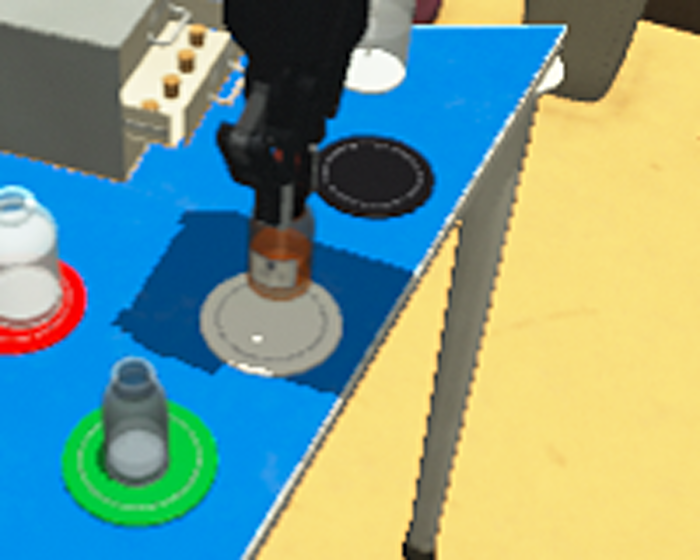

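The picture shows the amber bottle held upright, lifted clear of the white coaster, with its base at about (278,295).

```bash
python3 -m creep '[[[0,2.5,0,0,0,0],[0,3.5,0,0,0,0],[0,3.5,0,0,0,0],[0,3.5,0,0,0,0],[0.1,2.7,0,0,0,0],[0,0,0,0,0,0],[0,0,0,0,0,0]]]' && python3 -m creep '[[[0,0,1.5,0,0,0],[0,0,1.2,0,0,0],[0,0,0.4,0,0,0],[0,0,0.2,0,0,0],[0,0,0,0,0,0],[0,0,0,0,0,0]]]'
```

```text
time: 5.25
tool_pos: [440.5, 6.6, 97.2]
orientation: [1.0, -0.001, -0.001, -0.0]
ft_force: [0.5, 1.1, -1.0]
width: 24.2
grip_force: 44.3
time: 5.85
tool_pos: [441.0, 6.9, 65.2]
orientation: [1.0, 0.0, 0.0, 0.0]
ft_force: [-0.5, -0.0, -1.1]
width: 24.5
grip_force: 44.3
```

```bash
python3 -m creep '[[[0,0,0.15,0,0,0],[0,0,0,0,0,0],[0,0,0,0,0,0]]]' && python3 -m creep '[[[0,0,0,0,0,0],[0,0,0,0,0,0],[0,0,0,0,0,0],[0,0,0,0,0,0],[0,0,-1,0,0,0],[0,0,-3,0,0,0],[0,0,-4,0,0,0],[0,0,-4,0,0,0]]]' 0.45
```

```text
time: 6.15
tool_pos: [441.0, 6.7, 63.5]
orientation: [1.0, -0.0, 0.0, 0.0]
ft_force: [0.4, 0.6, 0.7]
width: 24.8
grip_force: 44.8
time: 6.95
tool_pos: [440.4, 6.8, 185.4]
orientation: [1.0, -0.0, -0.0, -0.0]
ft_force: [-0.0, 0.3, 0.0]
width: 46.9
grip_force: 0.0
```

```bash
python3 -m creep '[[[0.3,-4.2,0,0,0,0],[0.3,-4.2,0,0,0,0],[0.3,-4.2,0,0,0,0],[0.3,-4.2,0,0,0,0],[0.3,-4.2,0,0,0,0],[0.3,-4.2,0,0,0,0],[0.3,-4.4,0,0,0,0],[0,0,0,0,0,0]]]' 0 && python3 -m creep '[[[0,0,4,0,0,0],[0,0,4,0,0,0],[0,0,3.5,0,0,0],[0,0,2.5,0,0,0],[0,0,1.6,0,0,0],[0,0,1,0,0,0],[0,0,0,0,0,0],[0,0,0,0,0,0]]]'
```

```text
time: 7.75
tool_pos: [461.4, 306.7, 183.8]
orientation: [1.0, 0.002, 0.0, -0.001]
ft_force: [0.9, -1.2, 0.7]
width: 85.8
grip_force: 0.0
time: 8.55
tool_pos: [462.4, 302.7, 18.2]
orientation: [1.0, -0.0, 0.001, -0.0]
ft_force: [0.2, -0.6, -0.3]
width: 85.3
grip_force: 0.0
```

```bash
python3 -m creep '[[[0,0,0,0,0,0],[0,0,0,0,0,0],[0,0,0,0,0,0],[0,0,0,0,0,0],[0,0,0,0,0,0],[0,0,0,0,0,0],[0,0,0,0,0,0],[0,0,0,0,0,0]]]' 1 30 && python3 -m creep '[[[0,0,-0.5,0,0,0],[0,0,-1.5,0,0,0],[0,0,-2,0,0,0],[0,0,-2,0,0,0],[0,0,0,0,0,0],[0,0,0,0,0,0]]]'
```

```text
time: 9.35
tool_pos: [462.1, 302.8, 17.9]
orientation: [1.0, -0.0, 0.0, -0.0]
ft_force: [-0.7, -0.1, 5.6]
width: 36.1
grip_force: 30.0
time: 9.95
tool_pos: [461.7, 302.6, 77.0]
orientation: [1.0, -0.0, -0.0, 0.0]
ft_force: [-0.8, -0.5, -1.0]
width: 35.6
grip_force: 30.1
```

```bash
python3 -m creep '[[[-0.3,2,0,0,0,0],[-0.5,3.2,0,0,0,0],[-0.5,3.2,0,0,0,0],[-0.5,3.1,0,0,0,0],[-0.15,1.9,0,0,0,0],[0,0,0,0,0,0],[0,0,0,0,0,0]]]' && python3 -m creep '[[[0,0,2,0,0,0],[0,0,2,0,0,0],[0,0,1.3,0,0,0],[0,0,0.5,0,0,0],[0,0,0,0,0,0],[0,0,0,0,0,0]]]'
```

```text
time: 10.65
tool_pos: [442.2, 168.8, 76.7]
orientation: [1.0, -0.001, -0.001, -0.0]
ft_force: [0.3, -0.3, -0.2]
width: 36.1
grip_force: 30.3
time: 11.25
tool_pos: [442.6, 169.2, 19.5]
orientation: [1.0, 0.0, 0.0, -0.0]
ft_force: [0.1, -1.2, -0.9]
width: 35.9
grip_force: 30.3
```

```bash
python3 -m creep '[[[0,0,0.1,0,0,0],[0,0,0,0,0,0],[0,0,0,0,0,0]]]' && python3 -m creep '[[[0,0,0,0,0,0],[0,0,0,0,0,0],[0,0,0,0,0,0],[0,0,0,0,0,0],[0,0,-1,0,0,0],[0,0,-4,0,0,0],[0,0,-4,0,0,0],[0,0,-4,0,0,0]]]' 0.25
python3 - <<'E'
from h import *
p,d=capture("side"); cv2.imwrite("pics/a2.png",cv2.resize(p[130:290,130:330,::-1],None,fx=3.5,fy=3.5,interpolation=cv2.INTER_CUBIC))
E
```

```text
time: 11.55
tool_pos: [442.5, 168.7, 18.5]
orientation: [1.0, -0.0, 0.0, -0.0]
ft_force: [0.3, -0.1, -1.4]
width: 35.4
grip_force: 30.3
time: 12.35
tool_pos: [442.0, 168.7, 150.6]
orientation: [1.0, -0.0, 0.0, -0.0]
ft_force: [0.0, -0.4, -0.0]
width: 64.1
grip_force: 0.0
```

View pics/a2.png

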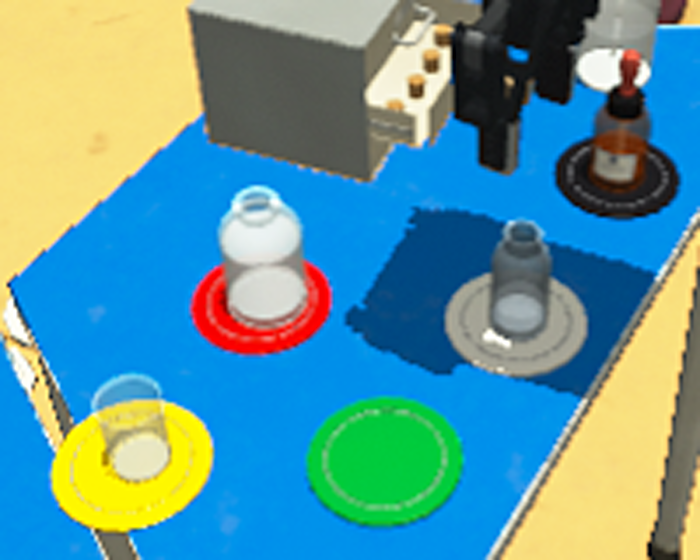

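Grey now stands upright on white at about (519,315), amber stands on black, and green is free. The clear bottle is next.

```bash
python3 -m creep '[[[3,-1.2,-1,0,0,0],[4,-1.7,-1,0,0,0],[4,-1.7,0,0,0,0],[3.9,-1.5,0,0,0,0],[0,0,0,0,0,0],[0,0,0,0,0,0],[0,0,0,0,0,0]]]' 0
```

```text
time: 13.1
tool_pos: [590.5, 229.4, 168.6]
orientation: [1.0, -0.0, -0.0, 0.0]
ft_force: [1.0, -0.5, 0.5]
width: 85.3
grip_force: 0.0
```

```bash
python3 -m creep '[[[0,0,4,0,0,0],[0,0,4,0,0,0],[0,0,3,0,0,0],[0,0,2,0,0,0],[0,0,1,0,0,0],[0,0,0.6,0,0,0],[0,0,0,0,0,0],[0,0,0,0,0,0]]]'
```

```text
time: 13.9
tool_pos: [591.8, 229.7, 23.5]
orientation: [1.0, -0.0, 0.001, -0.0]
ft_force: [0.6, 0.7, 0.3]
width: 85.4
grip_force: 0.0
```

```bash
python3 -m creep '[[[0,0,0,0,0,0],[0,0,0,0,0,0],[0,0,0,0,0,0],[0,0,0,0,0,0],[0,0,0,0,0,0],[0,0,0,0,0,0],[0,0,0,0,0,0],[0,0,0,0,0,0]]]' 1 30 && python3 -m creep '[[[0,0,-0.5,0,0,0],[0,0,-1.5,0,0,0],[0,0,-2,0,0,0],[0,0,-2,0,0,0],[0,0,0,0,0,0],[0,0,0,0,0,0]]]'
python3 - <<'E'
from h import *
p,d=capture("side"); cv2.imwrite("pics/a3.png",cv2.resize(p[110:290,120:320,::-1],None,fx=3.3,fy=3.3,interpolation=cv2.INTER_CUBIC))
E
```

```text
time: 14.7
tool_pos: [591.7, 229.6, 23.1]
orientation: [1.0, -0.0, 0.0, -0.0]
ft_force: [-1.4, -0.7, 6.0]
width: 50.6
grip_force: 31.6
time: 15.3
tool_pos: [591.1, 229.7, 81.8]
orientation: [1.0, -0.0, -0.0, -0.0]
ft_force: [-0.3, 0.5, -2.0]
width: 51.0
grip_force: 31.6
```

View pics/a3.png

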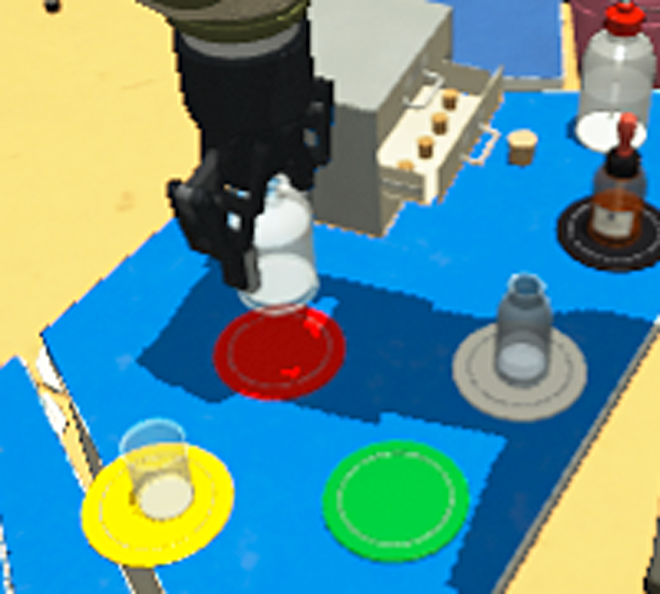

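The clear bottle hangs upright above red, with its base at about (278,300). It now goes to green.

```bash
python3 -m creep '[[[-1.5,-0.8,0,0,0,0],[-3,-1.6,0,0,0,0],[-3.5,-1.9,0,0,0,0],[-3,-1.6,0,0,0,0],[-2.1,-1.1,0,0,0,0],[0,0,0,0,0,0],[0,0,0,0,0,0]]]' && python3 -m creep '[[[0,0,2,0,0,0],[0,0,2,0,0,0],[0,0,1.3,0,0,0],[0,0,0.4,0,0,0],[0,0,0,0,0,0],[0,0,0,0,0,0]]]'
```

```text
time: 16.05
tool_pos: [460.2, 299.7, 81.6]
orientation: [1.0, 0.0, -0.001, 0.0]
ft_force: [0.4, 0.8, -0.7]
width: 51.7
grip_force: 31.7
time: 16.65
tool_pos: [461.1, 299.6, 25.7]
orientation: [1.0, -0.0, 0.0, -0.0]
ft_force: [0.0, -0.1, -0.7]
width: 51.2
grip_force: 31.7
```

```bash
python3 -m creep '[[[0,0,0.22,0,0,0],[0,0,0,0,0,0],[0,0,0,0,0,0]]]' && python3 -m creep '[[[0,0,0,0,0,0],[0,0,0,0,0,0],[0,0,0,0,0,0],[0,0,0,0,0,0],[0,0,-1,0,0,0],[0,0,-4,0,0,0],[0,0,-4,0,0,0],[0,0,-4,0,0,0]]]' 0 && python3 -m creep '[[[3,-1.6,0,0,0,0],[3.5,-1.8,0,0,0,0],[3.5,-1.8,0,0,0,0],[2.5,-1.4,0,0,0,0],[0,0,0,0,0,0],[0,0,0,0,0,0]]]'
python3 - <<'E'
from h import *
p,d=capture("side"); cv2.imwrite("pics/a4.png",cv2.resize(p[150:290,120:320,::-1],None,fx=4,fy=4,interpolation=cv2.INTER_CUBIC))
E
```

```text
time: 16.95
tool_pos: [460.5, 299.8, 23.4]
orientation: [1.0, -0.0, 0.0, -0.0]
ft_force: [-0.6, 0.4, -1.0]
width: 51.1
grip_force: 31.7
time: 17.75
tool_pos: [460.2, 299.6, 155.4]
orientation: [1.0, -0.0, 0.0, -0.0]
ft_force: [-0.3, 1.1, 0.1]
width: 85.4
grip_force: 0.0
time: 18.35
tool_pos: [585.1, 365.6, 153.1]
orientation: [1.0, -0.0, -0.0, 0.0]
ft_force: [-0.4, -0.4, -0.1]
width: 85.9
grip_force: 0.0
```

View pics/a4.png

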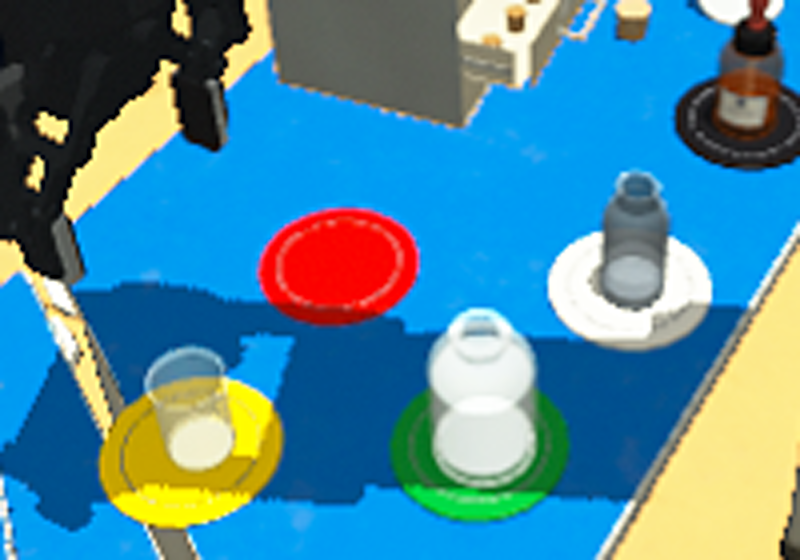

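Clear stands upright on green, with its base bottom at (484,489). Grey's base bottom is at (634,309), the beaker's at (200,471), and the beaker's rim is at (188,374).

```bash
python3 - <<'E'
from h import *
s=lambda x,y,z:np.round(world("side",120+(x+.5)/4-.5,150+(y+.5)/4-.5,z),1)
m=np.array(camera_model("side")["view"]); c=-m[:3,:3].T@m[:3,3]
def front(x,y,r):
    q=s(x,y,4); d=q-c[:2]; return np.round(q+d/np.linalg.norm(d)*r,1)
print("grey",front(634,309,18.5),s(638,187,82),"want 442 168")
print("clear",front(484,489,26),s(482,330,90),"want 460 300")
print("beaker",front(200,471,18.5),s(188,372,57))
E
python3 -m creep '[[[0,0,4,0,0,0],[0,0,4,0,0,0],[0,0,2.5,0,0,0],[0,0,1.5,0,0,0],[0,0,0.6,0,0,0],[0,0,0,0,0,0],[0,0,0,0,0,0]]]'
```

```text
grey [440.1 165.1] [439.9 170. ] want 442 168
clear [459.2 300.4] [457.3 299. ] want 460 300
beaker [586.8 367.6] [582.2 364. ]
time: 19.1
tool_pos: [586.0, 365.9, 28.8]
orientation: [1.0, -0.0, 0.001, -0.0]
ft_force: [-1.3, 0.1, 0.0]
width: 85.3
grip_force: 0.0
```

```bash
python3 -m creep '[[[0,0,1,0,0,0],[0,0,0,0,0,0],[0,0,0,0,0,0]]]' && python3 -m creep '[[[0,0,0,0,0,0],[0,0,0,0,0,0],[0,0,0,0,0,0],[0,0,0,0,0,0],[0,0,0,0,0,0],[0,0,0,0,0,0],[0,0,0,0,0,0],[0,0,0,0,0,0]]]' 1 25 && python3 -m creep '[[[0,0,-0.5,0,0,0],[0,0,-1.5,0,0,0],[0,0,-2,0,0,0],[0,0,-2,0,0,0],[0,0,0,0,0,0],[0,0,0,0,0,0]]]'
```

```text
time: 19.4
tool_pos: [585.3, 365.6, 17.0]
orientation: [1.0, -0.0, -0.0, 0.0]
ft_force: [-0.5, 0.9, -0.1]
width: 85.5
grip_force: 0.0
time: 20.2
tool_pos: [585.5, 365.7, 17.3]
orientation: [1.0, -0.0, 0.0, -0.0]
ft_force: [0.1, 0.2, 2.5]
width: 36.4
grip_force: 24.9
time: 20.8
tool_pos: [585.4, 365.6, 77.5]
orientation: [1.0, -0.0, 0.0, -0.0]
ft_force: [0.1, -0.4, -0.0]
width: 36.3
grip_force: 25.0
```

```bash
python3 -m creep '[[[0.1,2,0,0,0,0],[0.2,3.2,0,0,0,0],[0.2,3.2,0,0,0,0],[0.2,3.1,0,0,0,0],[0.1,1.9,0,0,0,0],[0,0,0,0,0,0],[0,0,0,0,0,0]]]' && python3 -m creep '[[[0,0,2,0,0,0],[0,0,2,0,0,0],[0,0,1.3,0,0,0],[0,0,0.5,0,0,0],[0,0,0,0,0,0],[0,0,0,0,0,0]]]'
```

```text
time: 21.5
tool_pos: [593.2, 232.0, 76.7]
orientation: [1.0, -0.0, -0.0, -0.0]
ft_force: [0.6, 0.3, -0.7]
width: 36.2
grip_force: 25.0
time: 22.1
tool_pos: [593.8, 232.0, 19.8]
orientation: [1.0, 0.0, 0.001, -0.0]
ft_force: [1.0, 0.5, -0.5]
width: 36.2
grip_force: 25.0
```

```bash
python3 -m creep '[[[0,0,0.22,0,0,0],[0,0,0,0,0,0],[0,0,0,0,0,0]]]' && python3 -m creep '[[[0,0,0,0,0,0],[0,0,0,0,0,0],[0,0,0,0,0,0],[0,0,0,0,0,0],[0,0,-1,0,0,0],[0,0,-4,0,0,0],[0,0,-5,0,0,0],[0,0,-5,0,0,0]]]' 0.2 && python3 -m creep '[[[-3,0,-1,0,0,0],[-4,0,0,0,0,0],[-4.2,0,0,0,0,0],[-4,1.5,0,0,0,0],[0,4,0,0,0,0],[0,4,0,0,0,0],[0,0,0,0,0,0]]]' && python3 -m creep '[[[0,4,0,0,0,0],[0,4,0,0,0,0],[0,3,0,0,0,0],[0,2,0,0,0,0],[0,0,0,0,0,0],[0,0,0,0,0,0]]]' 0.45
```

```text
time: 22.4
tool_pos: [593.6, 231.7, 17.4]
orientation: [1.0, -0.0, 0.0, -0.0]
ft_force: [-0.2, 0.2, 0.7]
width: 36.3
grip_force: 25.1
time: 23.2
tool_pos: [593.0, 231.6, 169.4]
orientation: [1.0, -0.0, -0.0, 0.0]
ft_force: [1.9, 1.5, -0.7]
width: 68.2
grip_force: 0.0
time: 23.9
tool_pos: [441.4, 133.7, 177.9]
orientation: [1.0, -0.002, 0.001, 0.0]
ft_force: [-0.0, 1.8, 0.5]
width: 68.1
grip_force: 0.0
time: 24.5
tool_pos: [441.4, 7.2, 177.3]
orientation: [1.0, -0.0, 0.0, -0.0]
ft_force: [-0.2, 0.1, -0.1]
width: 46.9
grip_force: 0.0
```

```bash
python3 -m creep '[[[0,0,3,0,0,0],[0,0,3,0,0,0],[0,0,2.5,0,0,0],[0,0,1.8,0,0,0],[0,0,1.1,0,0,0],[0,0,0,0,0,0],[0,0,0,0,0,0]]]' && python3 -m creep '[[[0,0,0,0,0,0],[0,0,0,0,0,0],[0,0,0,0,0,0],[0,0,0,0,0,0],[0,0,0,0,0,0],[0,0,0,0,0,0],[0,0,0,0,0,0]]]' 1 30 && python3 -m creep '[[[0,0,-0.5,0,0,0],[0,0,-2,0,0,0],[0,0,-3,0,0,0],[0,0,-4,0,0,0],[0,0,-4,0,0,0],[0,0,-2,0,0,0],[0,0,0,0,0,0],[0,0,0,0,0,0]]]'
```

```text
time: 25.2
tool_pos: [441.6, 7.5, 63.3]
orientation: [1.0, 0.0, 0.0, -0.0]
ft_force: [0.1, 0.1, 0.5]
width: 46.8
grip_force: 0.0
time: 25.9
tool_pos: [441.8, 6.8, 63.9]
orientation: [1.0, -0.0, 0.001, 0.0]
ft_force: [-1.6, 1.7, 5.2]
width: 24.6
grip_force: 29.5
time: 26.7
tool_pos: [440.9, 6.8, 217.7]
orientation: [1.0, -0.0, -0.0, -0.0]
ft_force: [-0.7, 0.1, -0.6]
width: 24.6
grip_force: 30.0
```

```bash
python3 -m creep '[[[0.6,-1.6,0,0,0,0],[1.2,-3,0,0,0,0],[1.4,-3.5,0,0,0,0],[1.4,-3.5,0,0,0,0],[1.4,-3.5,0,0,0,0],[1.4,-3.5,0,0,0,0],[1.4,-3.5,0,0,0,0],[1.4,-3.5,0,0,0,0]]]' && python3 -m creep '[[[1.4,-3.5,0,0,0,0],[1.2,-3.2,0,0,0,0],[1,-2.5,0,0,0,0],[0.6,-1.6,0,0,0,0],[0,0,0,0,0,0],[0,0,0,0,0,0]]]' && python3 -m creep '[[[0,0,2,0,0,0],[0,0,3,0,0,0],[0,0,3,0,0,0],[0,0,2.5,0,0,0],[0,0,1.5,0,0,0],[0,0,0,0,0,0],[0,0,0,0,0,0]]]'
python3 - <<'E'
from h import *
p,d=capture("side"); cv2.imwrite("pics/a5.png",cv2.resize(p[110:290,120:320,::-1],None,fx=3.3,fy=3.3,interpolation=cv2.INTER_CUBIC))
E
```

```text
time: 27.5
tool_pos: [543.2, 264.1, 215.8]
orientation: [1.0, -0.0, -0.002, 0.001]
ft_force: [1.3, -0.2, -1.1]
width: 25.0
grip_force: 30.0
time: 28.1
tool_pos: [585.0, 370.2, 216.1]
orientation: [1.0, -0.0, -0.001, 0.001]
ft_force: [-0.3, -0.1, -1.3]
width: 24.6
grip_force: 30.0
time: 28.8
tool_pos: [585.6, 369.9, 98.6]
orientation: [1.0, -0.001, 0.0, 0.0]
ft_force: [0.1, 1.5, 0.3]
width: 24.8
grip_force: 30.0
```

View pics/a5.png

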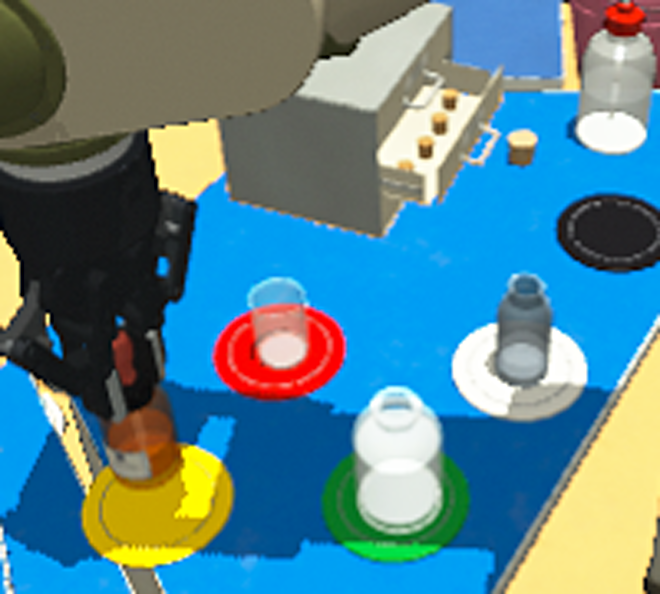

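The beaker is on red and the amber bottle hangs over yellow. Its lean matches the camera's perspective there. I lower it now.

```bash
python3 -m creep '[[[0,-0.1,1.5,0,0,0],[0,0,1.2,0,0,0],[0,0,0.5,0,0,0],[0,0,0.15,0,0,0],[0,0,0,0,0,0],[0,0,0,0,0,0]]]'
```

```text
time: 29.45
tool_pos: [585.7, 371.8, 65.1]
orientation: [1.0, -0.0, 0.0, -0.0]
ft_force: [-0.3, 0.3, -0.1]
width: 24.6
grip_force: 30.0
```

Lower the last 1.2 mm, release, rise, and back off toward the robot for a check.

```bash
python3 -m creep '[[[0,0,0.12,0,0,0],[0,0,0,0,0,0],[0,0,0,0,0,0]]]' && python3 -m creep '[[[0,0,0,0,0,0],[0,0,0,0,0,0],[0,0,0,0,0,0],[0,0,0,0,0,0],[0,0,-1,0,0,0],[0,0,-4,0,0,0],[0,0,-5,0,0,0],[0,0,-5,0,0,0]]]' 0.45 && python3 -m creep '[[[-2,2,-1,0,0,0],[-3,3.5,0,0,0,0],[-3,3.5,0,0,0,0],[-3,3.5,0,0,0,0],[-3,3.5,0,0,0,0],[-3,3.5,0,0,0,0],[-2,3.5,0,0,0,0],[0,4,0,0,0,0]]]' && python3 -m creep '[[[-1,4,0,0,0,0],[-1,4,0,0,0,0],[-1,4,0,0,0,0],[-1,4,0,0,0,0],[-1,3,0,0,0,0],[0,0,0,0,0,0],[0,0,0,0,0,0],[0,0,0,0,0,0]]]'
python3 - <<'E'
from h import *
p,d=capture("side"); cv2.imwrite("pics/a6.png",cv2.resize(p[130:290,130:330,::-1],None,fx=3.6,fy=3.6,interpolation=cv2.INTER_CUBIC))
E
```

```text
time: 29.75
tool_pos: [585.8, 371.8, 64.0]
orientation: [1.0, -0.0, 0.001, -0.0]
ft_force: [-0.4, 0.7, 3.2]
width: 24.8
grip_force: 30.8
time: 30.55
tool_pos: [585.1, 371.5, 215.7]
orientation: [1.0, -0.0, -0.0, 0.0]
ft_force: [0.1, 1.4, -0.1]
width: 47.0
grip_force: 0.0
time: 31.35
tool_pos: [393.0, 101.2, 224.2]
orientation: [1.0, 0.001, 0.001, -0.0]
ft_force: [1.1, 0.1, -0.3]
width: 46.9
grip_force: 0.0
time: 32.15
tool_pos: [345.4, -87.6, 223.5]
orientation: [1.0, 0.0, 0.0, 0.0]
ft_force: [-0.1, -0.1, -0.1]
width: 46.8
grip_force: 0.0
```

View pics/a6.png

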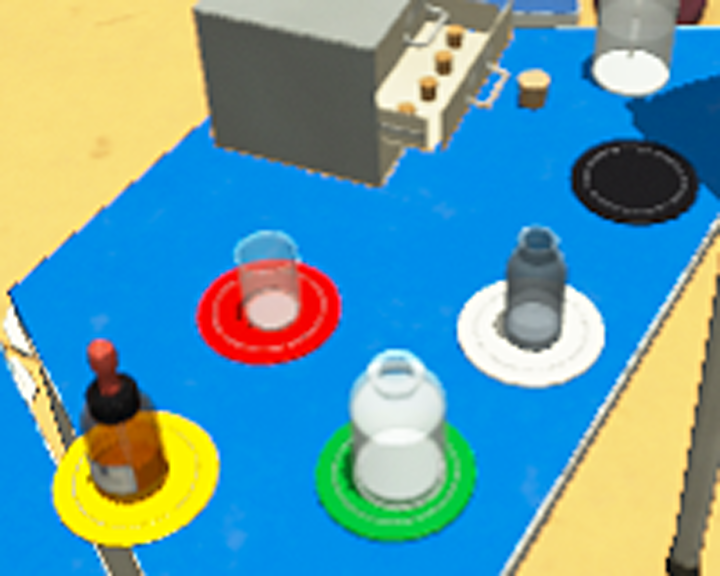

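All four stand upright on their own coasters. Base bottoms: amber (132,502), with bulb tip (102,343); beaker (271,332), with rim (267,249); clear (400,507); grey (534,348).

Run:
```python
from h import *
s=lambda x,y,z:np.round(world("side",130+(x+.5)/3.6-.5,130+(y+.5)/3.6-.5,z),1)
m=np.array(camera_model("side")["view"]); c=-m[:3,:3].T@m[:3,3]
def front(x,y,r):
    q=s(x,y,4); d=q-c[:2]; return np.round(q+d/np.linalg.norm(d)*r,1)
for n,b,r,t,z,w in (("amber",(132,502),20.5,(102,346),110,(585.2,371.4)),("beaker",(271,332),18.5,(267,248),57,(593.2,231.8)),("clear",(400,507),26,(397,371),90,(460.3,300.1)),("grey",(534,348),18.5,(538,240),82,(442.1,168.3))):
    print(n,front(*b,r)-w,s(*t,z)-w)
```

```text
amber [6.5 1.3] [-0.1  0. ]
beaker [0.1 0.3] [-3.1 -2.3]
clear [ 0.4 -2.6] [-3.4  0.3]
grey [-0.9 -4.5] [-2.   1.5]
```

All offsets are well inside 15 mm.

```bash
python3 -c "
from rig import *
print(finish_job())"
```

```text
the job is handed in; nothing more can be done
None
```

The job is handed in: in the last picture all four pieces stand upright on their own coasters, each measured within about 7 mm of centre (limit 15 mm), and the arm never touched the wash bottle; no verdict came back.

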